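Slide a packing plate out of its grooved block and bridge two parallels with it

ROBOT

A 6-joint arm with a two-finger parallel gripper is mounted at the origin on a cart in front of the work surface, level with it; the furniture and walls round the work are solid. World frame = base frame: x ahead of the robot, y to its left, z up, the work surface at z = 0. Lengths are in m, angles in rad, forces in N, time in s.
With the tool pointing down it reaches from about 0.3 to 0.875 m from the base axis. Payload 6.4 kg.
Tool frame: the origin (TCP) lies midway between the tips of the shut fingers; the grasp point (between the pads) lies 19 mm behind it; x points along the fingers, y is the direction in which the jaws open and shut, and the axes are right-handed (so a half turn about x gives the same grasp; the last joint's range is limited). The gripper opens to 85 mm and grips with 20 to 120 N. Pads are 22 mm wide; open, the fingers measure 114 mm over their backs; the gripper's body (76 mm by 85 mm) begins 54 mm behind the grasp point. The pads swing forward as they close: fully open they stand 13 mm farther back than shut.
Start: joints at [0.932, 0.181, 1.607, -0, 1.354, -0.206], TCP at [0.241, 0.522, 0.231] pointing down, gripper open.
Joint ranges: [-2.99, 2.99], [-0.89, 2.07], [0.3, 2.58], [-1.14, 4.28], [0, 2.63], [-3.12, 3.12]. Speed limits (rad/s): [2.57, 2.57, 3.01, 3.14, 3.14, 3.14].

INTERFACE

Orientations are given as a unit quaternion [w, x, y, z].
In Python, from bench import ctrl gives the robot as it stands.
- The arm moves only by the tool step_arm, never from a script. Its argument "motion" is a list of rows, each a list of 7 numbers: the shift along the tool's x, y, z in mm, then the turn, a rotation vector about the tool's x, y, z in degrees, then the closure in counts, from 0 (fully open) to 255 (shut). In form: [[tx, ty, tz, rx, ry, rz, hand], ...]. A call has 1 to 10 rows; each row is the pose to reach, as a shift and turn from the pose commanded when the call began, along the tool's axes at that moment; what a row does not reach only later rows make up. A row lasts 1/8 s, in which the tool goes at most 62.5 mm and 10.7 degrees, less where a joint would pass 70% of its speed; a pose out of reach is approached as far as the arm can. A call with a gripper value outside its range is refused whole. The fingers move at their own pace and stop on an object; the grip force is fixed at half the most. Time passes only in rows, so rows that repeat a pose let the fingers close. It gives the time, the measured TCP pose, the force and the opening at its end, in the units of the state.
- ctrl.get_obs(): the state, without advancing time (a new reading comes with each control period).
- ctrl.camera(name): name is "side" or "top" or "wrist"; returns (picture, depth): 384x512x3 uint8, red, green, blue; 384x512 float32, m along the optical axis (not along the pixel's ray), 0 where there is no reading.
- ctrl.camera_info(name): a dict with "fx", "fy", "cx", "cy" (pixels), "T" (4x4, takes a point from camera to world coordinates); the wrist camera has in their place "hand_eye" (4x4, takes a point from camera to tool coordinates, whose origin is the TCP and whose axes are the tool frame's). Camera axes: x right, y down, z forward; pixel columns grow to the right and rows downward; lengths in m; the calibration is good to about 2 mm. A picture is of the moment at which its call begins: read the wrist's pose just before it. camera_info takes no time and is no camera call.
- ctrl.hand_in(): hands the job in, once; it reports no verdict.
The state is a dict: "time_s": time; "q": joint angles; "dq": joint speeds; "joint_efforts": joint torques, N m; "eef_pos": TCP position; "eef_rot": TCP orientation; "wrist_force": force on the tool from outside, world axes, zero at the start; "torque": the same for the moment, N m; "opening": opening from 0.0 (shut) to 1.0 (fully open).
Only numpy, scipy, OpenCV 4.12 (cv2) and the standard library are available. Lean on these libraries where they do the work, as an engineer would, in place of code of your own. Each camera call takes 0.05 s, during which the arm holds its last target. There are 200 camera calls.

TASK

The rubber-faced steel packing plate lies sunk in the groove of the wooden storage block, where its sides cannot be gripped. Press on it only lightly from above, slide it out of the open front end of the groove until it overhangs enough to pinch while still lying flat, then pick it up and lay it flat as a bridge, centred and square across the two steel parallels that lie side by side on the bench, ready for pressing a bearing. Do not drop it, and leave the parallels and the things around undisturbed.

Things in the scene. Friction and masses are not known exactly. Their poses are not given: they have to be found in the camera images.
- block: wooden storage block fixed to the bench, 146 (x) x 104 (y) x 50 mm high; groove along x, 58 mm wide, 10 mm deep, open at the -x end, closed by a 10 mm wall at the +x end; rails beside it 23 mm wide. Origin: centre of its underside; -x points out of the open end (towards the robot, up to 0.3 rad askew). More than 18 N on the groove floor while sliding, plate's weight included, marks the wood.
- mouth (a point): middle of the groove floor at the open (-x) end of the block: the edge over which the plate is slid; 40 mm above the bench. Axes as the block's.
- packing_plate: bright steel plate 130 (x) x 50 (y) x 6 mm with a black ribbed rubber facing 114 x 42 x 2 mm on top (8 mm in all), 0.26 to 0.6 kg; origin: centre of its underside, z up. It starts in the groove, top 2 mm below the rails, front end 0 to 6 mm inside the mouth. Fingers grip the rubber (friction 0.8) better than steel on wood (0.45): pressed with about 9 N it follows. Overhanging 65 mm it tips.
- rest_near: grey ground steel parallel, 110 (x) x 26 (y) x 12 mm, 0.45 kg, loose on the bench, lying nearly across the robot's view (its x axis points to the robot's left, within 0.35 rad); the one of the pair nearer to the robot. Origin: centre of its underside; z up.
- rest_far: the second steel parallel, the same size, lying alongside the first, 50 mm (centre to centre) farther from the robot, with a 24 mm gap between them. Origin: centre of its underside.
- bridge (a point): point midway between the two parallels, level with their tops (12 mm above the bench), fixed to rest_near (25 mm along its -y axis): the middle of the plate's underside belongs here, the plate's length square to the parallels' length so that both its ends stick out past them by about 27 mm.
- tin: blue grease tin, 53 mm across, 38 mm high, a bystander; origin: centre of its underside
- new_bearing: steel ball bearing, 42 mm across, 20 mm high, a bystander; origin: centre of its underside
- spanner: steel combination spanner, 177 x 25 x 8 mm, a bystander on the robot's side of the bench; origin: centre of its underside, x along it
- spare_pad: dark brake lining pad, 40 x 65 x 14 mm, a bystander on the left; origin: centre of its underside
Things that resemble listed ones, but are neither listed nor needed, are in the scene too. There is more than one size of the packing_plate; the job needs the larger. What is shaped like the rest_near but yellow is not meant.

How it is judged:
On the way, in this order (a step that is already met when the one before it is completed fails the run):
1. the plate overhangs the open end of the groove by more than 25 mm while it still lies flat in the groove (x of packing_plate in the frame of block below -0.033 m and z of packing_plate in the frame of block between 0.036 and 0.044 m and angle between packing_plate's own z axis and vertical below 0.08 rad), for 0.2 s.
2. the plate is lifted clear of the block in the fingers (z of packing_plate in the frame of block above 0.053 m and contact force between packing_plate and the fingers above 0.5 N and contact force between packing_plate and block below 0.05 N), for 0.1 s.
At the end, for the whole second after the job is handed in: The plate lies flat and at rest on both parallels and nothing else, released: its centre within 15 mm of the point midway between them, its length within 10 degrees of square to theirs (horizontal distance between packing_plate and bridge below 0.015 m and height (world z) of packing_plate between 0.009 and 0.015 m and angle between packing_plate's own z axis and vertical below 0.04 rad and angle between the x axis of packing_plate and the y axis of rest_near, either way round below 0.17 rad and contact force between packing_plate and rest_near above 0.1 N and contact force between packing_plate and rest_far above 0.1 N and contact force between packing_plate and the fingers below 0.05 N and linear speed of packing_plate below 0.01 m/s); the robot touches nothing.
It fails at once if the plate is pressed on the block with more than 18 N before it overhangs by 25 mm (contact force between packing_plate and block above 18 N and x of packing_plate in the frame of block above -0.033 m).
It fails at once if the plate is dropped or tips out of the groove (moves faster than 0.5 m/s while not touched by the fingers) (contact force between packing_plate and the fingers below 0.05 N and linear speed of packing_plate above 0.5 m/s).
It fails at once if the plate falls to the bench (height (world z) of packing_plate below 0.006 m).
It fails at once if a parallel is pushed more than 15 mm out of place (distance of any of rest_near, rest_far from where it was at the start of the episode above 0.015 m).
It fails at once if a bystander (tin, bearing, spanner, pad) is moved more than 15 mm (distance of any of tin, new_bearing, spanner, spare_pad from where it was at the start of the episode above 0.015 m).
It also fails if it takes over 64 s, if anything falls off the work surface, if the arm or the gripper's body presses on something with over 40 N, if the wrist force passes 120 N, or if a joint passes its speed limit or range.

## Working session

There is one attempt and no reset: what is moved stays moved. The work goes in short steps, Python scripts to look and compute and a tool call to move; the robot and the scene stay as the last step left them, time stands still between calls to the robot, and variables do not carry over. Pictures are saved under pics/ and viewed, about 8 in all and at most 12, crops included, and the job is handed in when it is done.

Besides the shell and the picture viewer there is one more tool, called after ">>>" in YAML: its name, and indented under it one key for each argument. step_arm: Moves the arm, as the interface text tells. Its arguments: {"type":"object","properties":{"motion":{"type":"array","items":{"type":"array","items":{"type":"number"}}}},"required":["motion"]}

```bash
mkdir -p pics; python3 - <<'E'
from bench import ctrl
import cv2,numpy as np
o=ctrl.get_obs();print(o['time_s'],o['eef_pos'],o['eef_rot'],o['wrist_force'])
for n in('top','side'):
    p,d=ctrl.camera(n);cv2.imwrite(f'pics/{n}0.png',p[:,:,::-1]);np.save(f'{n}0.npy',d)
    i=ctrl.camera_info(n);print(n,i['fx'],i['fy'],i['cx'],i['cy'],np.round(i['T'],3).tolist())
print(np.round(ctrl.camera_info('wrist')['hand_eye'],4).tolist())
a=cv2.imread('pics/top0.png');cv2.imwrite('pics/top0b.png',cv2.resize(a,(800,600),interpolation=cv2.INTER_CUBIC))
E
```

```text
0.0 [0.24078991 0.52153243 0.23039745] [ 0.69035936  0.15126161  0.69087241 -0.15237846] [ 0.08534313 -0.02899093  0.58159726]
top 390.4904450480116 390.4904450480116 252.74439004749402 188.93675518341746 [[0.061, -0.971, 0.23, 0.357], [-0.998, -0.061, 0.009, 0.035], [0.006, -0.231, -0.973, 0.985], [0.0, 0.0, 0.0, 1.0]]
side 468.1489528073325 468.1489528073325 255.63040201609468 206.35663711178887 [[0.922, -0.213, 0.323, 0.2], [-0.386, -0.503, 0.773, -0.865], [-0.002, -0.838, -0.546, 0.693], [0.0, 0.0, 0.0, 1.0]]
[[-0.0009, -0.3254, 0.9456, -0.1414], [1.0, -0.0014, 0.0005, -0.0013], [0.0012, 0.9456, 0.3254, -0.085], [0.0, 0.0, 0.0, 1.0]]
```

View pics/top0b.png

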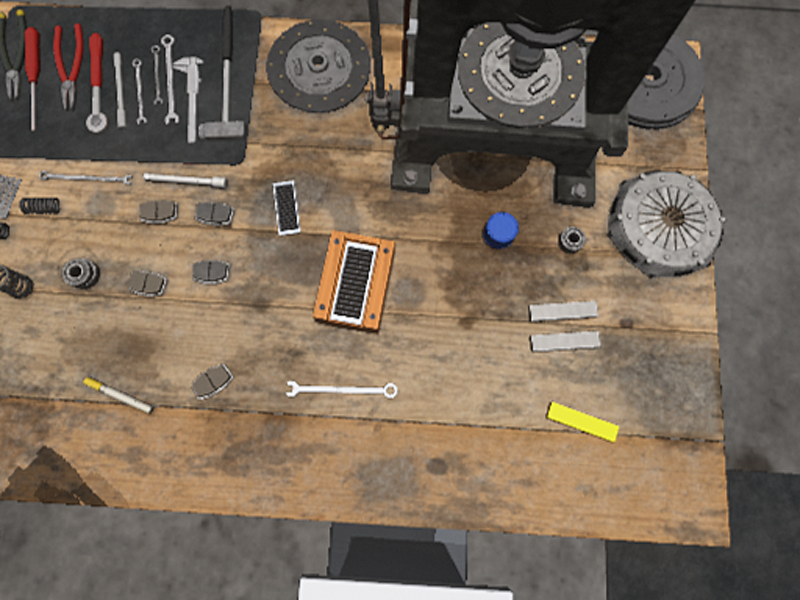

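View pics/side0.png

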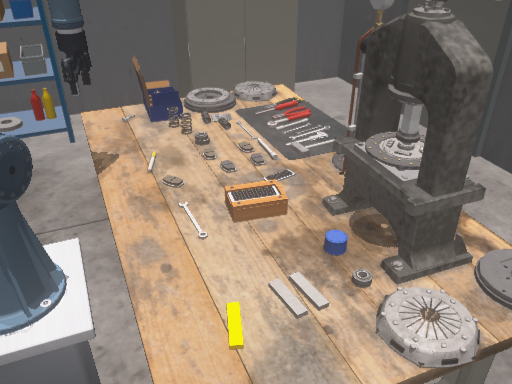

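Top view (800x600) shows the block with the plate at about (355,281), with the mouth facing the bottom. The parallels are at (563,311) and (565,341), the tin at (501,229), the bearing at (572,239), and the spanner at (342,390). The yellow bar and the smaller plate at (286,207) are decoys. The side view agrees.

```bash
cat > h.py <<'E'
from bench import ctrl
import cv2,numpy as np
from scipy.spatial.transform import Rotation as R
def rot(o): w,x,y,z=o['eef_rot'];return R.from_quat([x,y,z,w]).as_matrix()
def camT(n,o=None):
    i=ctrl.camera_info(n)
    if n!='wrist': return i,np.array(i['T'])
    T=np.eye(4);T[:3,:3]=rot(o);T[:3,3]=o['eef_pos'];return i,T@np.array(i['hand_eye'])
def cast(uv,z,i,T):
    uv=np.atleast_2d(uv).astype(float)
    r=np.c_[(uv[:,0]-i['cx'])/i['fx'],(uv[:,1]-i['cy'])/i['fy'],np.ones(len(uv))]@T[:3,:3].T
    return T[:3,3]+r*((z-T[2,3])/r[:,2])[:,None]
def rect(mask,z,i,T,amin=40):
    out=[]
    for c in cv2.findContours(mask.astype(np.uint8),cv2.RETR_EXTERNAL,cv2.CHAIN_APPROX_NONE)[0]:
        if cv2.contourArea(c)<amin: continue
        P=cast(c[:,0],z,i,T)[:,:2]
        (cx,cy),(w,h),a=cv2.minAreaRect((P*1000).astype(np.float32))
        if w<h: w,h,a=h,w,a+90
        a=(a+90)%180-90
        out.append((round(cx,1),round(cy,1),round(w),round(h),round(a,1),tuple(c[:,0].mean(0).round())))
    return out
E
python3 - <<'E'
from h import *
i,T=camT('top');p=cv2.imread('pics/top0.png');hsv=cv2.cvtColor(p,cv2.COLOR_BGR2HSV);d=np.load('top0.npy')
v,u=np.mgrid[:384,:512];r=np.stack([(u-i['cx'])/i['fx'],(v-i['cy'])/i['fy'],np.ones_like(u)],-1)*d[...,None]
W=r@T[:3,:3].T+T[:3,3];Z=W[...,2]
for b in((227,180),(361,198),(361,218),(321,148),(365,152),(215,250),(190,250),(183,132),(137,245),(375,270)): print(b,W[b[1],b[0]].round(3),p[b[1],b[0]],hsv[b[1],b[0]])
box=np.zeros(d.shape,bool)
def M(x0,y0,x1,y1,m): b=box.copy();b[y0:y1,x0:x1]=1;return b&m
s=hsv[...,1];V=hsv[...,2]
print('blk',rect(M(195,140,260,220,(s>150)&(V>120)|(Z>.035)),.05,i,T))
print('plate',rect(M(195,140,260,220,(s<60)&(V>150)),.046,i,T))
print('par',rect(M(330,185,390,230,(s<50)&(V>120)),.012,i,T))
print('tin',rect(M(300,130,340,165,(hsv[...,0]>100)&(s>120)),.038,i,T))
print('spanner',rect(M(170,235,265,265,(s<50)&(V>150)),.006,i,T,10))
print('Zblk',np.round(np.percentile(Z[170:190,215:220],[5,50,95]),3))
E
```

```text
(227, 180) [0.599 0.109 0.046] [82 81 84] [170   9  84]
(361, 198) [ 0.582 -0.234  0.009] [189 194 198] [ 17  12 198]
(361, 218) [ 0.53  -0.233  0.014] [185 190 195] [ 15  13 195]
(321, 148) [ 0.7   -0.124  0.038] [195 105  71] [112 162 195]
(365, 152) [ 0.708 -0.246  0.006] [16 19 19] [30 40 19]
(215, 250) [0.428 0.128 0.007] [208 208 208] [  0   0 208]
(190, 250) [0.424 0.19  0.005] [239 236 235] [113   4 239]
(183, 132) [0.732 0.239 0.009] [56 56 57] [ 0  4 57]
(137, 245) [0.428 0.321 0.01 ] [ 96 110 122] [ 16  54 122]
(375, 270) [ 0.403 -0.267  0.011] [ 63 237 237] [ 30 187 237]
blk [(602.5, 111.1, 149, 104, -7.2, (np.float64(226.0), np.float64(179.0)))]
plate [(598.0, 111.0, 132, 51, -7.2, (np.float64(226.0), np.float64(181.0)))]
par [(530.3, -235.6, 111, 28, -82.6, (np.float64(362.0), np.float64(218.0))), (580.5, -232.4, 110, 27, -82.5, (np.float64(360.0), np.float64(198.0)))]
tin [(703.6, -121.3, 62, 50, -30.6, (np.float64(320.0), np.float64(147.0)))]
spanner [(432.1, 119.4, 176, 25, -87.3, (np.float64(217.0), np.float64(249.0)))]
Zblk [0.039 0.047 0.05 ]
```

```bash
cat >> h.py <<'E'
def plan(x,y,z,yaw):
    """mm, deg; tool x down, jaw axis (tool y) along world dir yaw+90 or opposite -> tool shift mm, rotvec deg"""
    o=ctrl.get_obs();A=rot(o)
    best=None
    for k in(0,180):
        a=np.radians(yaw+90+k);X=np.array([0,0,-1.]);Y=np.array([np.cos(a),np.sin(a),0])
        B=np.c_[X,Y,np.cross(X,Y)];rv=np.degrees(R.from_matrix(A.T@B).as_rotvec())
        if best is None or np.linalg.norm(rv)<np.linalg.norm(best): best=rv
    s=A.T@(np.array([x,y,z])-o['eef_pos']*1000)
    print('t',o['time_s'],'pos',(o['eef_pos']*1000).round(1),'F',o['wrist_force'].round(2),'op',round(o['opening'],3),'shift',s.round(1),'turn',best.round(2))
E
python3 - <<'E'
from h import *
yaw=-7.2;c=np.array([598,111]);e=np.array([np.cos(np.radians(yaw)),np.sin(np.radians(yaw))])
p=c+15*e;print(p);plan(p[0],p[1],150,yaw);print(rot(ctrl.get_obs()).round(3).tolist())
E
```

```text
[612.88172052 109.1200015 ]
t 0.1 pos [240.8 521.6 230.5] F [ 0.13 -0.25  0.12] op 0.999 shift [  80.7 -218.3  510.8] turn [-17.59  -0.03   0.08]
[[-0.001, 0.419, 0.908], [-0.001, 0.908, -0.419], [-1.0, -0.002, -0.0]]
```

>>> step_arm:
  motion:
    - [0, -25, 55, -4, 0, 0, 255]
    - [0, -50, 110, -8, 0, 0, 255]
    - [0, -75, 165, -12, 0, 0, 255]
    - [0, -100, 220, -16, 0, 0, 255]
    - [0, -122, 275, -17.6, 0, 0, 255]
    - [0, -145, 330, -17.6, 0, 0, 255]
    - [20, -168, 385, -17.6, 0, 0, 255]
    - [50, -192, 440, -17.6, 0, 0, 255]
    - [80, -211, 490, -17.6, 0, 0, 255]
    - [80, -218, 511, -17.6, 0, 0, 255]

```text
time_s: 1.35
eef_pos: [0.613, 0.107, 0.1475]
eef_rot: [0.704, 0.045, 0.708, -0.046]
wrist_force: [-0.3, 0.6, -0.2]
opening: -0.0
```

```bash
cat > see.py <<'E'
from h import *
import sys
n=sys.argv[1];o=ctrl.get_obs();p,d=ctrl.camera('wrist');b=p[:,:,::-1].copy();cv2.imwrite(f'pics/{n}.png',b)
i,T=camT('wrist',o);np.savez(n,T=T,d=d,o=o['eef_pos']);h=cv2.cvtColor(b,cv2.COLOR_BGR2HSV);H,s,V=cv2.split(h)
print('orange',[r for r in rect((H<22)&(s>170)&(V>120),.05,i,T,800)])
for z in (.046,.018): print('steel',z,[r for r in rect((s<40)&(V>140),z,i,T,400)])
E
python3 see.py w1; python3 -c "
from h import *
plan(612.9,109.1,150,-7.2)"
```

```text
orange []
steel 0.046 [(859.1, 345.2, 113, 76, 9.4, (np.float64(490.0), np.float64(347.0))), (738.6, 340.0, 49, 17, 87.9, (np.float64(488.0), np.float64(273.0))), (689.9, 317.0, 28, 24, -0.4, (np.float64(473.0), np.float64(236.0))), (690.4, 342.6, 29, 23, 0.0, (np.float64(496.0), np.float64(234.0))), (699.0, 230.3, 82, 54, 12.3, (np.float64(380.0), np.float64(255.0))), (598.2, 316.1, 50, 34, -85.2, (np.float64(486.0), np.float64(147.0))), (595.7, 109.8, 128, 50, -7.4, (np.float64(256.0), np.float64(167.0)))]
steel 0.018 [(897.1, 371.4, 126, 84, 9.4, (np.float64(490.0), np.float64(347.0))), (762.7, 365.6, 55, 19, 87.9, (np.float64(488.0), np.float64(273.0))), (708.4, 340.0, 32, 27, -0.4, (np.float64(473.0), np.float64(236.0))), (708.9, 368.6, 33, 26, 0.0, (np.float64(496.0), np.float64(234.0))), (718.6, 243.4, 91, 60, 12.3, (np.float64(380.0), np.float64(255.0))), (606.1, 339.0, 56, 38, -85.2, (np.float64(486.0), np.float64(147.0))), (603.4, 109.0, 143, 55, -7.4, (np.float64(256.0), np.float64(167.0)))]
t 1.4 pos [615.3 105.4 148.7] F [-0.31 -1.23  0.82] op 0.002 shift [-1.3  3.3 -2.9] turn [-0.21 -0.12  0.09]
```

View pics/w1.png

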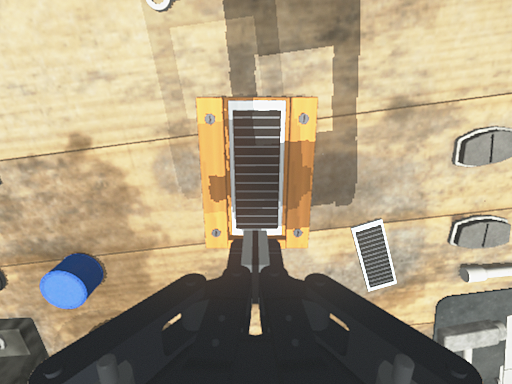

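The wrist view shows the plate at (256,167), in line with the shut fingers at its +x end. It measures (596,110) at -7.4°, which agrees with the top view. Descending.

>>> step_arm:
  motion:
    - [40, 0, 0, 0, 0, 0, 255]
    - [70, 0, 0, 0, 0, 0, 255]
    - [85, 0, 0, 0, 0, 0, 255]
    - [92, 0, 0, 0, 0, 0, 255]
    - [95, 0, 0, 0, 0, 0, 255]
    - [95, 0, 0, 0, 0, 0, 255]
    - [95, 0, 0, 0, 0, 0, 255]
    - [95, 0, 0, 0, 0, 0, 255]

```text
time_s: 2.4
eef_pos: [0.614, 0.1098, 0.057]
eef_rot: [0.706, 0.044, 0.705, -0.044]
wrist_force: [-0.5, -0.9, -0.7]
opening: 0.005
```

```bash
python3 -c "
from h import *
plan(611.9,108.6,50,-7.2)"
```

```text
t 2.4 pos [614.  109.8  57. ] F [-0.53 -0.88 -0.7 ] op 0.005 shift [ 6.9 -1.4 -2. ] turn [ 0.    0.06 -0.01]
```

>>> step_arm:
  motion:
    - [3, -1, -1, 0, 0, 0, 255]
    - [6, -1, -1, 0, 0, 0, 255]
    - [7, -1, -1, 0, 0, 0, 255]
    - [7, -1, -1, 0, 0, 0, 255]

```text
time_s: 2.9
eef_pos: [0.6123, 0.1089, 0.049]
eef_rot: [0.706, 0.044, 0.706, -0.044]
wrist_force: [0.2, -0.4, 0.1]
opening: 0.003
```

>>> step_arm:
  motion:
    - [0.5, 0, 0, 0, 0, 0, 255]
    - [1, 0, 0, 0, 0, 0, 255]
    - [1, 0, 0, 0, 0, 0, 255]

```text
time_s: 3.28
eef_pos: [0.6125, 0.1089, 0.0483]
eef_rot: [0.706, 0.044, 0.706, -0.044]
wrist_force: [-0.7, 0.2, 0.3]
opening: -0.0
```

>>> step_arm:
  motion:
    - [0.5, 0, 0, 0, 0, 0, 255]
    - [0.5, 0, 0, 0, 0, 0, 255]

```text
time_s: 3.52
eef_pos: [0.6126, 0.1089, 0.0481]
eef_rot: [0.706, 0.044, 0.706, -0.044]
wrist_force: [-1.5, -0.3, 3.8]
opening: 0.001
```

>>> step_arm:
  motion:
    - [0.4, 0, 0, 0, 0, 0, 255]
    - [0.4, 0, 0, 0, 0, 0, 255]
    - [0.4, 0, 0, 0, 0, 0, 255]

```text
time_s: 3.9
eef_pos: [0.6126, 0.1089, 0.0481]
eef_rot: [0.706, 0.044, 0.706, -0.044]
wrist_force: [-2.2, 0.5, 6.0]
opening: 0.001
```

>>> step_arm:
  motion:
    - [0.3, 0, 0, 0, 0, 0, 255]
    - [0.3, 0, 0, 0, 0, 0, 255]
    - [0.3, 0, 0, 0, 0, 0, 255]

```text
time_s: 4.28
eef_pos: [0.6126, 0.1089, 0.0481]
eef_rot: [0.706, 0.044, 0.706, -0.044]
wrist_force: [-4.1, -0.1, 8.2]
opening: 0.002
```

>>> step_arm:
  motion:
    - [0.2, 0, -1, 0, 0, 0, 255]
    - [0.2, 0, -3, 0, 0, 0, 255]
    - [0.2, 0, -5, 0, 0, 0, 255]
    - [0.2, 0, -7, 0, 0, 0, 255]
    - [0.2, 0, -8, 0, 0, 0, 255]

```text
time_s: 4.9
eef_pos: [0.6063, 0.1098, 0.0481]
eef_rot: [0.707, 0.044, 0.704, -0.044]
wrist_force: [3.8, 0.3, 5.1]
opening: -0.002
```

```bash
python3 see.py w2; python3 -c "
from h import *
plan(611.9,108.6,50,-7.2)"
```

```text
orange []
steel 0.046 [(672.0, 215.9, 67, 35, 38.0, (np.float64(430.0), np.float64(309.0))), (580.9, 111.6, 98, 49, -7.3, (np.float64(254.0), np.float64(184.0)))]
steel 0.018 [(701.5, 234.7, 80, 41, 38.0, (np.float64(430.0), np.float64(309.0))), (592.6, 110.0, 118, 59, -7.3, (np.float64(254.0), np.float64(184.0)))]
t 4.95 pos [606.2 109.8  48.1] F [ 3.41 -0.25  6.01] op -0.002 shift [-1.9 -0.4  5.8] turn [-0.    0.23 -0.02]
```

>>> step_arm:
  motion:
    - [0.3, 0, 0, 0, 0, 0, 255]
    - [0.6, 0, 0, 0, 0, 0, 255]
    - [0.6, 0, -1, 0, 0, 0, 255]
    - [0.6, 0, -2, 0, 0, 0, 255]

```text
time_s: 5.45
eef_pos: [0.6051, 0.1099, 0.0481]
eef_rot: [0.708, 0.045, 0.704, -0.044]
wrist_force: [6.5, -1.0, 7.4]
opening: 0.001
```

>>> step_arm:
  motion:
    - [0.2, 0, -1, 0, 0, 0, 255]
    - [0.2, 0, -3, 0, 0, 0, 255]
    - [0.2, 0, -5, 0, 0, 0, 255]

```text
time_s: 5.82
eef_pos: [0.6005, 0.1105, 0.0481]
eef_rot: [0.708, 0.045, 0.703, -0.044]
wrist_force: [5.3, -0.7, 8.0]
opening: -0.003
```

```bash
python3 see.py w3; python3 -c "
from h import *
plan(611.9,108.6,50,-7.2)"
```

```text
orange []
steel 0.046 [(669.9, 216.8, 67, 32, 37.2, (np.float64(423.0), np.float64(310.0))), (575.1, 112.4, 98, 49, -7.3, (np.float64(254.0), np.float64(184.0)))]
steel 0.018 [(700.3, 235.6, 80, 38, 37.2, (np.float64(423.0), np.float64(310.0))), (586.9, 110.8, 118, 59, -7.3, (np.float64(254.0), np.float64(184.0)))]
t 5.875 pos [600.3 110.6  48.1] F [ 6.   -1.38  7.58] op 0.0 shift [-1.9 -0.5 11.8] turn [-0.01  0.36 -0.03]
```

The plate now follows the fingers: both moved 5.8 mm. Continuing.

>>> step_arm:
  motion:
    - [0.1, 0, -2, 0, 0, 0, 255]
    - [0.2, 0, -4, 0, 0, 0, 255]
    - [0.2, 0, -6, 0, 0, 0, 255]
    - [0.2, 0, -8, 0, 0, 0, 255]
    - [0.2, 0, -10, 0, 0, 0, 255]
    - [0.2, 0, -12, 0, 0, 0, 255]

```text
time_s: 6.62
eef_pos: [0.5889, 0.1121, 0.0481]
eef_rot: [0.708, 0.045, 0.703, -0.044]
wrist_force: [6.2, -0.7, 8.4]
opening: 0.001
```

>>> step_arm:
  motion:
    - [0, 0, -2, 0, 0, 0, 255]
    - [0, 0, -4, 0, 0, 0, 255]
    - [0, 0, -6, 0, 0, 0, 255]
    - [0, 0, -8, 0, 0, 0, 255]
    - [0, 0, -10, 0, 0, 0, 255]
    - [0, 0, -12, 0, 0, 0, 255]

```text
time_s: 7.38
eef_pos: [0.577, 0.1136, 0.048]
eef_rot: [0.708, 0.045, 0.703, -0.044]
wrist_force: [6.1, -1.0, 8.3]
opening: -0.001
```

```bash
python3 see.py w4; python3 -c "
from h import *
plan(611.9,108.6,50,-7.2)"
```

```text
orange []
steel 0.046 [(551.6, 115.5, 98, 50, -7.3, (np.float64(254.0), np.float64(184.0))), (450.8, 73.2, 46, 11, 82.8, (np.float64(127.0), np.float64(8.0)))]
steel 0.018 [(563.5, 114.0, 118, 59, -7.3, (np.float64(254.0), np.float64(184.0))), (442.9, 63.3, 56, 13, 82.8, (np.float64(127.0), np.float64(8.0)))]
t 7.425 pos [576.8 113.6  48. ] F [6.53 0.01 8.25] op -0.001 shift [-1.7 -0.5 35.5] turn [-0.01  0.4  -0.03]
```

>>> step_arm:
  motion:
    - [0, 0, -2, 0, 0, 0, 255]
    - [0, 0, -4, 0, 0, 0, 255]
    - [0, 0, -6, 0, 0, 0, 255]
    - [0, 0, -8, 0, 0, 0, 255]
    - [0, 0, -10, 0, 0, 0, 255]
    - [0, 0, -12, 0, 0, 0, 255]
    - [0, 0, -14, 0, 0, 0, 255]
    - [0, 0, -14, 0, 0, 0, 255]
    - [0, 0, -14, 0, 0, 0, 255]

```text
time_s: 8.55
eef_pos: [0.563, 0.1154, 0.048]
eef_rot: [0.708, 0.045, 0.703, -0.044]
wrist_force: [5.4, -0.6, 8.8]
opening: -0.003
```

>>> step_arm:
  motion:
    - [-3, 0, 0, 0, 0, 0, 255]
    - [-15, 0, 0, 0, 0, 0, 255]
    - [-50, 0, -10, 0, 0, 0, 255]
    - [-80, 0, -30, 0, 0, 0, 0]
    - [-80, 0, -50, 0, 0, 0, 0]
    - [-80, 0, -70, 0, 0, 0, 0]
    - [-80, 0, -70, 0, 0, 0, 0]
    - [-80, 0, -70, 0, 0, 0, 0]
    - [-80, 0, -70, 0, 0, 0, 0]

```text
time_s: 9.68
eef_pos: [0.4911, 0.1242, 0.1259]
eef_rot: [0.706, 0.044, 0.706, -0.044]
wrist_force: [0.7, -0.9, 0.8]
opening: 1.003
```

```bash
python3 - <<'E'
from h import *
i,T=camT('top');p,_=ctrl.camera('top');b=p[:,:,::-1].copy();cv2.imwrite('pics/top2.png',b)
i2,T2=camT('side');p2,_=ctrl.camera('side');b2=p2[:,:,::-1].copy();cv2.imwrite('pics/side2.png',b2)
cv2.imwrite('pics/c2.png',np.hstack([cv2.resize(b[120:270,150:280],(400,460)),cv2.resize(b2[150:270,190:320],(400,460))]))
E
python3 see.py w5;python3 -c "
from h import *
plan(504,123.6,60,-7.2)"
```

```text
orange []
steel 0.046 [(552.8, 115.2, 129, 50, -7.3, (np.float64(255.0), np.float64(253.0))), (425.4, 120.5, 149, 21, -88.0, (np.float64(248.0), np.float64(121.0)))]
steel 0.018 [(571.3, 112.8, 145, 56, -7.3, (np.float64(255.0), np.float64(253.0))), (427.8, 118.8, 168, 24, -88.0, (np.float64(248.0), np.float64(121.0)))]
t 9.825 pos [490.8 124.2 125.8] F [-0.17 -1.15 -0.34] op 1.005 shift [65.8  1.1 13.2] turn [-0.01 -0.01  0.  ]
```

View pics/c2.png

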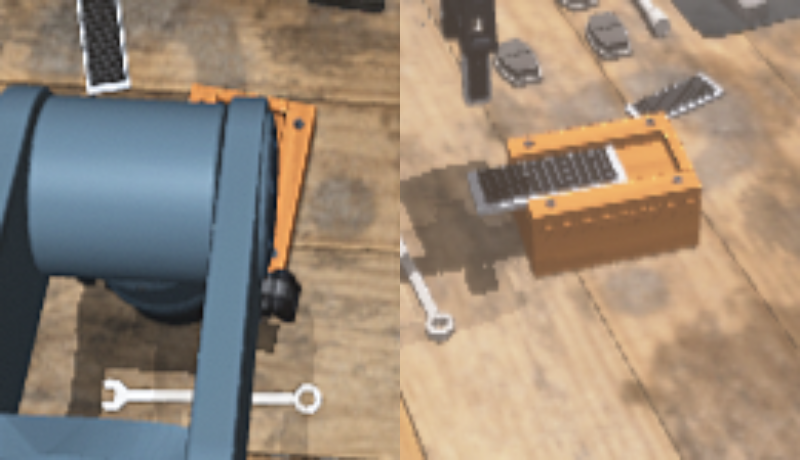

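View pics/w5.png

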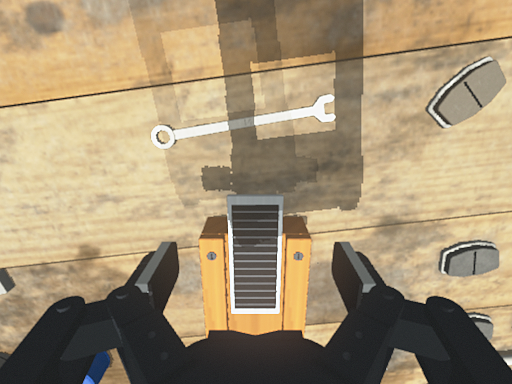

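The side view shows the plate flat, overhanging the mouth. The wrist view measures its centre at (552.8,115.2) and -7.3°, which gives about 42 mm of overhang. The jaws straddle the front end.

```bash
python3 -c "
from h import *
plan(502.2,121.7,30,-7.3)"
```

```text
t 9.825 pos [490.8 124.2 125.8] F [-0.17 -1.15 -0.34] op 1.005 shift [95.8 -1.  11.7] turn [ 0.09 -0.01  0.  ]
```

>>> step_arm:
  motion:
    - [20, -1, 11.7, 0, 0, 0, 0]
    - [50, -1, 11.7, 0, 0, 0, 0]
    - [75, -1, 11.7, 0, 0, 0, 0]
    - [88, -1, 11.7, 0, 0, 0, 0]
    - [95.5, -1, 11.7, 0, 0, 0, 0]
    - [95.5, -1, 11.7, 0, 0, 0, 0]
    - [95.5, -1, 11.7, 0, 0, 0, 0]
    - [95.5, -1, 11.7, 0, 0, 0, 0]

```text
time_s: 10.82
eef_pos: [0.5026, 0.1219, 0.0312]
eef_rot: [0.706, 0.044, 0.705, -0.044]
wrist_force: [0.4, 0.1, 0.9]
opening: 1.001
```

>>> step_arm:
  motion:
    - [0, 0, 0, 0, 0, 0, 40]
    - [0, 0, 0, 0, 0, 0, 70]
    - [0, 0, 0, 0, 0, 0, 90]
    - [0, 0, 0, 0, 0, 0, 110]
    - [0, 0, 0, 0, 0, 0, 255]
    - [0, 0, 0, 0, 0, 0, 255]
    - [0, 0, 0, 0, 0, 0, 255]
    - [0, 0, 0, 0, 0, 0, 255]

```text
time_s: 11.82
eef_pos: [0.502, 0.1219, 0.0307]
eef_rot: [0.706, 0.044, 0.706, -0.044]
wrist_force: [-2.6, 0.6, 5.1]
opening: 0.568
```

>>> step_arm:
  motion:
    - [-1, 0, 0, 0, 0, 0, 255]
    - [-3, 0, 0, 0, 0, 0, 255]
    - [-6, 0, 0, 0, 0, 0, 255]
    - [-10, 0, 0, 0, 0, 0, 255]
    - [-15, 0, 0, 0, 0, 0, 255]
    - [-22, 0, 0, 0, 0, 0, 255]
    - [-30, 0, 0, 0, 0, 0, 255]
    - [-30, 0, 0, 0, 0, 0, 255]
    - [-30, 0, 0, 0, 0, 0, 255]

```text
time_s: 12.95
eef_pos: [0.5019, 0.1219, 0.0604]
eef_rot: [0.706, 0.044, 0.706, -0.044]
wrist_force: [-0.6, 0.5, -4.2]
opening: 0.56
```

```bash
python3 see.py w6;python3 - <<'E'
from h import *
p2,_=ctrl.camera('side');b2=p2[:,:,::-1].copy();w=cv2.imread('pics/w6.png')
cv2.imwrite('pics/c3.png',np.hstack([cv2.resize(b2[130:250,190:320],(400,370)),cv2.resize(w,(400,370))]))
print(ctrl.get_obs())
E
```

```text
orange []
steel 0.046 [(543.3, 116.2, 77, 60, -7.3, (np.float64(255.0), np.float64(274.0))), (426.9, 120.6, 140, 19, -87.6, (np.float64(246.0), np.float64(114.0)))]
steel 0.018 [(565.9, 113.5, 90, 71, -7.3, (np.float64(255.0), np.float64(274.0))), (428.7, 118.6, 165, 23, -87.6, (np.float64(246.0), np.float64(114.0)))]
{'time_s': 13.05, 'q': array([ 8.07522222e-03,  2.80166100e-01,  1.87590342e+00,  4.77477437e-06,
        9.86114162e-01, -1.43707326e+00]), 'dq': array([-3.59361623e-04,  2.30754437e-03, -2.78171679e-03,  2.42562371e-04,
       -5.24369556e-05, -4.55715682e-04]), 'joint_efforts': array([ 8.39403838e-04, -4.48148918e+01, -2.98705512e+01, -2.60440592e-02,
       -2.52100825e-01, -4.75641968e-05]), 'eef_pos': array([0.50164758, 0.12185611, 0.06012119]), 'eef_rot': array([ 0.7055032 ,  0.04438153,  0.70592026, -0.04440833]), 'wrist_force': array([ 0.43413875, -0.54257157, -5.03637536]), 'torque': array([ 0.02019253,  0.22934533, -0.01114998]), 'opening': 0.5657128525434079}
```

View pics/c3.png

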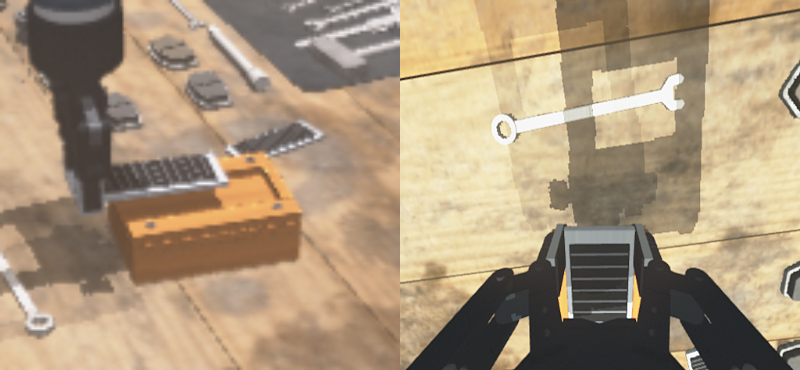

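The plate is lifted level in the fingers (about 0.48 kg; moment 0.23 N m). Next I raise it and swing to a look pose near the parallels.

```bash
python3 -c "
from h import *
plan(600,-233,150,7.45)"
```

```text
t 13.05 pos [501.6 121.9  60.1] F [ 0.43 -0.54 -5.04] op 0.566 shift [ -89.9 -339.7  142. ] turn [-14.65  -0.03  -0.  ]
```

>>> step_arm:
  motion:
    - [-5, 0, 0, 0, 0, 0, 255]
    - [-20, 0, 0, 0, 0, 0, 255]
    - [-45, 0, 0, 0, 0, 0, 255]
    - [-70, -8, 4, 0, 0, 0, 255]
    - [-85, -26, 12, -1, 0, 0, 255]
    - [-90, -52, 22, -3, 0, 0, 255]
    - [-90, -80, 34, -5, 0, 0, 255]
    - [-90, -110, 46, -7, 0, 0, 255]
    - [-90, -140, 59, -8, 0, 0, 255]
    - [-90, -170, 71, -9, 0, 0, 255]

```text
time_s: 14.3
eef_pos: [0.5516, -0.0568, 0.1516]
eef_rot: [0.707, -0.012, 0.707, 0.011]
wrist_force: [0.6, 0.8, -4.5]
opening: 0.567
```

>>> step_arm:
  motion:
    - [0, -38, 3, -1, 0, 0, 255]
    - [0, -74, 8, -2, 0, 0, 255]
    - [0, -104, 14, -3, 0, 0, 255]
    - [0, -129, 19, -4, 0, 0, 255]
    - [0, -147, 26, -5, 0, 0, 255]
    - [0, -156, 36, -5.65, 0, 0, 255]
    - [0, -156, 44, -5.65, 0, 0, 255]
    - [0, -156, 44, -5.65, 0, 0, 255]
    - [0, -156, 44, -5.65, 0, 0, 255]
    - [0, -156, 44, -5.65, 0, 0, 255]

```text
time_s: 15.55
eef_pos: [0.5998, -0.2096, 0.1503]
eef_rot: [0.705, -0.046, 0.706, 0.046]
wrist_force: [-0.1, 0.3, -4.5]
opening: 0.566
```

```bash
cat > par.py <<'E'
from h import *
import sys
n=sys.argv[1];o=ctrl.get_obs();p,d=ctrl.camera('wrist');b=p[:,:,::-1].copy();cv2.imwrite(f'pics/{n}.png',b)
i,T=camT('wrist',o);H,s,V=cv2.split(cv2.cvtColor(b,cv2.COLOR_BGR2HSV))
for t in(40,60): print(rect((s<t)&(V>110),.012,i,T,400))
E
python3 par.py w7
python3 - <<'E'
from h import *
plan(600,-233,150,7.45)
for n in('top','side'):
    p,d=ctrl.camera(n);np.save(n+'3.npy',d);cv2.imwrite(f'pics/{n}3.png',p[:,:,::-1])
i,T=camT('side');d=np.load('side3.npy');v,u=np.mgrid[:384,:512]
W=np.stack([(u-i['cx'])/i['fx'],(v-i['cy'])/i['fy'],np.ones_like(u)],-1)*d[...,None]@T[:3,:3].T+T[:3,3]
o=ctrl.get_obs();q=W-o['eef_pos'];e=np.array([.9916,.1297]);a=q[...,:2]@e;l=q[...,:2]@[-e[1],e[0]]
m=(d>0)&(a>20)&(a<115)&(abs(l)<22)&(abs(q[...,2]-18)<.03*1e3)&(abs(q[...,2])<.06)
m=(d>0)&(a>.02)&(a<.115)&(abs(l)<.022)&(abs(q[...,2])<.06)
print(m.sum());A=np.c_[a[m],l[m],np.ones(m.sum())];z=q[...,2][m];c,*_=np.linalg.lstsq(A,z,rcond=None);print(c,np.std(z-A@c))
E
```

```text
[(738.6, -196.5, 144, 120, 7.4, (np.float64(253.0), np.float64(283.0))), (770.4, -410.5, 301, 188, -9.6, (np.float64(52.0), np.float64(258.0))), (577.7, -233.8, 109, 27, -82.6, (np.float64(235.0), np.float64(156.0))), (528.8, -236.7, 109, 25, -82.6, (np.float64(238.0), np.float64(107.0))), (485.5, -401.0, 114, 53, 88.0, (np.float64(64.0), np.float64(33.0)))]
[(718.5, 119.3, 63, 30, 27.0, (np.float64(500.0), np.float64(299.0))), (738.6, -196.5, 144, 120, 7.4, (np.float64(253.0), np.float64(283.0))), (594.4, 18.5, 41, 32, 2.2, (np.float64(461.0), np.float64(200.0))), (768.9, -408.5, 304, 191, -9.6, (np.float64(58.0), np.float64(239.0))), (581.8, -256.7, 157, 31, -80.1, (np.float64(211.0), np.float64(158.0))), (594.0, -444.8, 50, 18, -89.2, (np.float64(30.0), np.float64(144.0))), (497.3, -313.9, 308, 107, -86.0, (np.float64(193.0), np.float64(56.0)))]
t 15.6 pos [ 599.8 -209.8  150.4] F [ 0.54  0.62 -5.35] op 0.567 shift [  0.4 -23.1  -2.8] turn [ 0.03 -0.01 -0.01]
295
[-0.02011179  0.01266341  0.01696902] 0.0010831988029409187
```

View pics/w7.png

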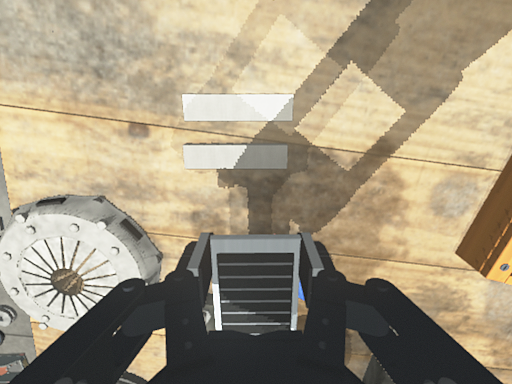

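The wrist view shows the parallels at rows about 107 and 156. They measure near (528.8,-236.7) and far (577.7,-233.8) at 7.4°, within 3 mm of the top view. The held plate's tilt from depth is only about 0.02 rad.

```bash
python3 -c "
from h import *
plan(503.5,-240.2,40,7.4)"
```

```text
t 15.7 pos [ 599.9 -210.   150.5] F [ 0.23 -0.38 -4.55] op 0.565 shift [110.5 -17.4 -99.5] turn [ 0.06 -0.   -0.  ]
```

>>> step_arm:
  motion:
    - [0, -3, -15, 0, 0, 0, 255]
    - [10, -8, -40, 0, 0, 0, 255]
    - [30, -14, -68, 0, 0, 0, 255]
    - [55, -17.4, -90, 0, 0, 0, 255]
    - [80, -17.4, -99.5, 0, 0, 0, 255]
    - [100, -17.4, -99.5, 0, 0, 0, 255]
    - [110, -17.4, -99.5, 0, 0, 0, 255]
    - [110, -17.4, -99.5, 0, 0, 0, 255]
    - [110, -17.4, -99.5, 0, 0, 0, 255]

```text
time_s: 16.82
eef_pos: [0.5042, -0.2409, 0.0414]
eef_rot: [0.706, -0.046, 0.705, 0.046]
wrist_force: [-0.1, -0.4, -4.0]
opening: 0.567
```

```bash
python3 -c "
from h import *
plan(503.5,-240.2,3,7.4)
p,d=ctrl.camera('side');b=p[:,:,::-1].copy();cv2.imwrite('pics/s4.png',cv2.resize(b[220:350,210:380],(800,600)))"
```

```text
t 16.825 pos [ 504.2 -240.9   41.4] F [-0.11 -0.41 -4.  ] op 0.567 shift [38.4  0.8 -0.7] turn [0.06 0.07 0.07]
```

View pics/s4.png

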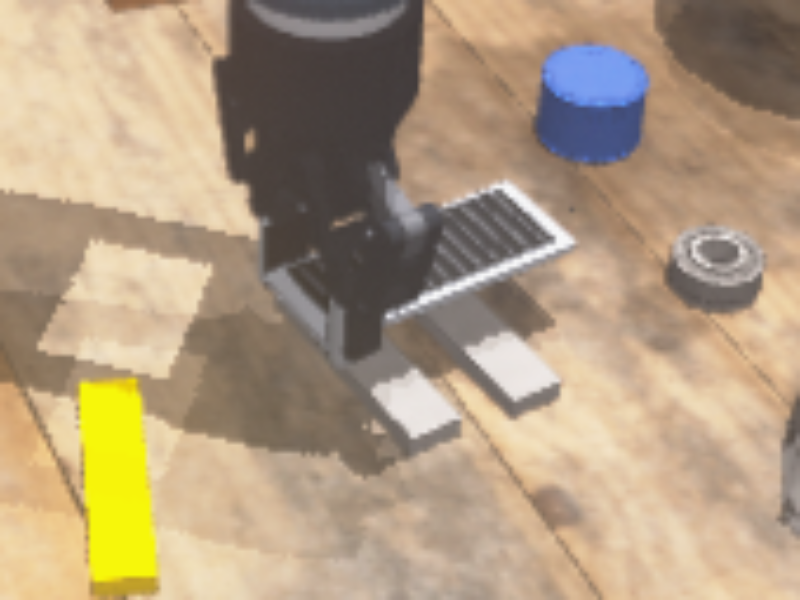

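The side view shows the plate level above both parallels. I'll shift about 3 mm toward the robot so the fingers clear the near parallel, then lower.

>>> step_arm:
  motion:
    - [5, 0.5, -3.5, 0, 0, 0, 255]
    - [15, 0.5, -3.5, 0, 0, 0, 255]
    - [24, 0.5, -3.5, 0, 0, 0, 255]
    - [31, 0.5, -3.5, 0, 0, 0, 255]
    - [34, 0.5, -3.5, 0, 0, 0, 255]
    - [34, 0.5, -3.5, 0, 0, 0, 255]
    - [34, 0.5, -3.5, 0, 0, 0, 255]

```text
time_s: 17.75
eef_pos: [0.5003, -0.2405, 0.0067]
eef_rot: [0.706, -0.046, 0.705, 0.046]
wrist_force: [0.4, -0.4, -4.4]
opening: 0.565
```

>>> step_arm:
  motion:
    - [0.5, 0, 0, 0, 0, 0, 255]
    - [1, 0, 0, 0, 0, 0, 255]
    - [1.5, 0, 0, 0, 0, 0, 255]
    - [2, 0, 0, 0, 0, 0, 255]
    - [2, 0, 0, 0, 0, 0, 255]

```text
time_s: 18.38
eef_pos: [0.5001, -0.2404, 0.0044]
eef_rot: [0.706, -0.046, 0.706, 0.046]
wrist_force: [-0.4, 0.4, -4.1]
opening: 0.567
```

>>> step_arm:
  motion:
    - [0.5, 0, 0, 0, 0, 0, 255]
    - [1, 0, 0, 0, 0, 0, 255]
    - [1, 0, 0, 0, 0, 0, 255]

```text
time_s: 18.75
eef_pos: [0.5001, -0.2404, 0.0034]
eef_rot: [0.706, -0.046, 0.706, 0.046]
wrist_force: [-0.7, 0.6, -2.7]
opening: 0.561
```

>>> step_arm:
  motion:
    - [0.5, 0, 0, 0, 0, 0, 255]
    - [0.8, 0, 0, 0, 0, 0, 255]
    - [0.8, 0, 0, 0, 0, 0, 255]

```text
time_s: 19.12
eef_pos: [0.5001, -0.2404, 0.003]
eef_rot: [0.706, -0.046, 0.706, 0.046]
wrist_force: [-3.0, 0.9, 4.4]
opening: 0.562
```

>>> step_arm:
  motion:
    - [0, 0, 0, 0, 0, 0, 100]
    - [0, 0, 0, 0, 0, 0, 80]
    - [0, 0, 0, 0, 0, 0, 50]
    - [0, 0, 0, 0, 0, 0, 10]
    - [0, 0, 0, 0, 0, 0, 0]
    - [0, 0, 0, 0, 0, 0, 0]
    - [0, 0, 0, 0, 0, 0, 0]

```text
time_s: 20.0
eef_pos: [0.5, -0.2403, 0.0026]
eef_rot: [0.706, -0.046, 0.706, 0.046]
wrist_force: [-0.8, 0.7, -0.4]
opening: 0.997
```

>>> step_arm:
  motion:
    - [-5, 0, 0, 0, 0, 0, 0]
    - [-20, 0, 0, 0, 0, 0, 0]
    - [-50, 0, 0, 0, 0, 0, 0]
    - [-90, 0, -10, 0, 0, 0, 0]
    - [-120, 0, -30, 0, 0, 0, 0]
    - [-140, 0, -50, 0, 0, 0, 0]
    - [-140, 0, -60, 0, 0, 0, 0]
    - [-140, 0, -60, 0, 0, 0, 0]
    - [-140, 0, -60, 0, 0, 0, 0]

```text
time_s: 21.12
eef_pos: [0.4405, -0.2477, 0.1417]
eef_rot: [0.705, -0.046, 0.706, 0.046]
wrist_force: [0.0, -0.7, 0.4]
opening: 0.997
```

```bash
python3 - <<'E'
from h import *
plan(500,-240,140,7.4)
o=ctrl.get_obs();p,d=ctrl.camera('wrist');b=p[:,:,::-1].copy();i,T=camT('wrist',o)
H,s,V=cv2.split(cv2.cvtColor(b,cv2.COLOR_BGR2HSV))
for z in(.018,.012): print(z,rect((s<40)&(V>110),z,i,T,200))
q,_=ctrl.camera('side');b2=q[:,:,::-1]
cv2.imwrite('pics/c5.png',np.hstack([cv2.resize(b,(400,300)),cv2.resize(b2[220:350,210:380],(400,300))]))
E
```

```text
t 21.125 pos [ 440.5 -247.7  141.7] F [ 0.04 -0.7   0.45] op 0.997 shift [ 1.7 -0.1 60. ] turn [ 0.05 -0.04 -0.07]
0.018 [(722.9, -418.0, 66, 62, -82.8, (np.float64(107.0), np.float64(370.0))), (550.9, -235.7, 133, 107, 4.1, (np.float64(253.0), np.float64(270.0))), (481.3, -382.9, 73, 50, 69.8, (np.float64(120.0), np.float64(196.0))), (462.1, -437.5, 78, 49, -4.7, (np.float64(68.0), np.float64(177.0))), (535.7, -488.9, 370, 58, -9.6, (np.float64(15.0), np.float64(213.0)))]
0.012 [(731.2, -421.6, 67, 64, -82.8, (np.float64(107.0), np.float64(370.0))), (555.3, -235.2, 136, 110, 4.1, (np.float64(253.0), np.float64(270.0))), (484.2, -385.6, 75, 51, 69.8, (np.float64(120.0), np.float64(196.0))), (464.5, -441.5, 80, 50, -4.7, (np.float64(68.0), np.float64(177.0))), (539.8, -494.1, 379, 59, -9.6, (np.float64(15.0), np.float64(213.0)))]
```

View pics/c5.png

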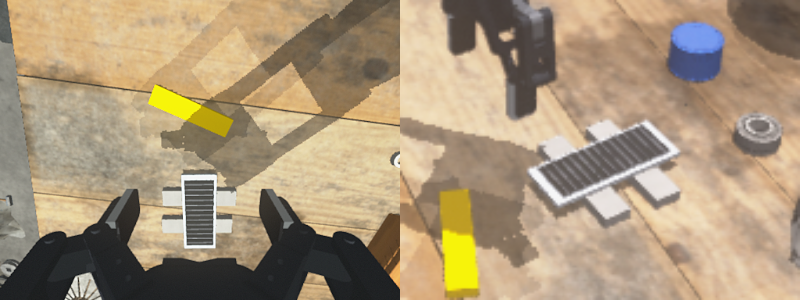

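Both views show the plate lying flat and square across both parallels, released, with the tin and bearing where they were. The merged outline is centred at about (551,-236), against a bridge point of (554,-234). That is inside the 15 mm tolerance, so I'm handing in.

```bash
python3 -c "
from bench import ctrl
print(ctrl.hand_in())"
```

```text
the job is handed in; nothing more can be done
None
```

The plate is lying flat across both parallels, released, and I handed the job in after about 21 s of the 64 s allowed; no verdict was reported.

- **Sliding:** I pressed the rubber with about 8 N, and no end-of-move reading passed 9 N. Once it followed, I slid the plate to about 42 mm of overhang, still lying flat. On the first try, at about 5 N, the fingers slipped roughly 6 mm without moving the plate, so I pressed a little harder.
- **Lifting:** I pinched the plate across its overhanging end. It came up level, with a tilt of about 0.02 rad measured from camera depth.
- **Placing:** I set it down about 3 mm toward the robot on purpose, so the fingers would clear the near parallel.

**Last checks:**
- **Position:** the final wrist and side views show the plate square across both parallels and about 3–4 mm from the bridge point. The position comes from the merged outline of the plate and parallels, so it is only approximate. That outline's 4.1° angle is no use as a check, because the plate and parallels are merged in it. I judged squareness by eye, along with a tool angle of 7.4°.
- **Gripper:** it is open and about 14 cm above the bench, with wrist force at zero within noise.
- **Surroundings:** the tin and bearing looked unmoved in the last side view. I did not measure the bystanders or parallels again after placing.
- **Disagreement:** the top and wrist cameras differed by up to 3 mm on where the parallels were, so I used the average.

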